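Put a fossil limb bone away in the specimen drawer

TASK

Put the loose limb bone away in the wide drawer unit: first lift the tooth on its stand out of the drawer's way and stand it upright on top of the small drawer unit, then pull the wide drawer right out to its stop, and lay the bone lengthwise (pointing front to back of the drawer) on the cork liner in the bay that is free, leaving the drawer fully out. Set the tooth and the bone down without dropping them, keep the small drawer shut, leave the ammonite in its bay, and do not disturb the bottles, the tray of rocks or the brush.

Things in the scene. Friction and masses are not known exactly. Their poses are not given: they have to be found in the camera images.
- wide: wide pale-wood drawer unit with one drawer, fixed to the bench, 220 deep (x) x 240 wide (y) x 85 high mm (the other unit is only 150 wide); origin at the centre of its underside, x axis from its front to its back, z up. The drawer front fills its front face
- wide_drawer0_floor (a point): centre of the wide drawer's inner floor, 22 mm above the bench, moves with the drawer; axes as wide. Inside it is 175 long (x) and 198 wide (y); a 5 mm partition along its middle line, front to back, makes two equal bays 96 wide. Walls rise 41 mm and the partition 34 mm over the floor. Fully out, the inside from x = -87 to about +56 mm lies clear of the unit
- wide_drawer0_handle (a point): middle of the grip of the wide drawer's steel bar handle: a horizontal bar 120 mm long along y, about 10 mm thick, its axis 35 mm in front of the drawer front (about 28 mm free behind it) and about 38 mm below the unit's top; moves with the drawer; axes as wide
- wide_drawer0 (a joint): how far the wide drawer is out, in m: 0 shut, 0.1496 at its stop; slides along -x of wide. Counts as out to its stop above 0.144
- small: small pale-wood drawer unit, fixed, 220 deep (x) x 150 wide (y) x 85 high mm, flat top; origin at the centre of its underside, x axis from front to back, z up. A squeeze bottle stands on the rear of its top; the front part is free. Its bar handle (75 mm long) stands 40 mm out from its front, 38 mm below its top
- small_drawer0 (a joint): how far the small unit's drawer is out, in m (0 shut); must stay shut
- mount: curved fossil tooth fixed upright on a dark wood block, loose, about 0.2 kg: block 74 (x) x 60 (y) x 16 mm high; the tooth rises from it to 100 mm, is 22 mm thick along y at all heights up to 90 mm, and about 48 mm broad in x low down, 28 mm at the tip. Origin at the centre of the block's underside, z up. It stands on the bench in front of the wide drawer, in its way
- bone: loose fossil limb bone lying on the bench in front of the small unit, about 0.14 kg: 112 mm long along its x axis, round shaft 24 mm thick, free for 44 mm at the middle, and a pair of round knuckles (balls of 34 mm) at each end, 54 and 50 mm wide in y. Origin at the middle of the shaft on its axis, 17 mm above what it lies on
- liner: thin loose cork sheet 120 (x) x 84 (y) x 5 mm lying on the floor of the free bay of the wide drawer (left or right, varies); origin at the centre of its underside; x front to back; moves with the drawer
- ammonite: flat coiled fossil, 75 mm across and 23 mm high, loose in the other bay of the wide drawer; origin at the centre of its underside
- flask: bystander: amber glass bottle, 56 mm across, 140 mm high, standing on the bench; origin at the centre of its underside
- tray: bystander: wooden tray with rocks, 130 (x) x 90 (y) mm, 50 mm high over the rocks; origin at the centre of its underside
- brush: bystander: brush lying across the rear of the wide unit's top, 190 mm long along x, under 30 mm high; origin at about its middle, on its underside
- glue: bystander: white squeeze bottle, 32 mm across, 75 mm high, standing on the rear of the small unit's top; origin at the centre of its underside
Mind the look-alikes: they are no part of the job. What is shaped like the mount but blue or green is not meant.

How it is judged (in metres and radians):
On the way, in this order (a step that is already met when the one before it is completed fails the run):
1. the tooth stand stands released on top of the small unit (x of mount in the frame of small between -0.1 and 0.1 m and y of mount in the frame of small between -0.055 and 0.055 m and z of mount in the frame of small between 0.08 and 0.09 m and angle between mount's own z axis and vertical below 0.06 rad and contact force between the fingers and mount below 0.05 N), for 0.2 s.
2. the wide drawer is pulled out to its stop (value of joint wide_drawer0 above 0.144 m), for 0.2 s.
3. the bone lies released on the cork liner with the drawer still fully out (value of joint wide_drawer0 above 0.144 m and x of bone in the frame of liner between -0.035 and 0.035 m and y of bone in the frame of liner between -0.03 and 0.03 m and z of bone in the frame of liner between 0.018 and 0.027 m and angle between bone's own x axis and vertical between 1.49 and 1.65 rad and angle between the x axis of bone and the x axis of liner, either way round below 0.35 rad and height (world z) of liner below 0.03 m and contact force between the fingers and bone below 0.05 N), for 0.2 s.
At the end, for the whole second after the job is handed in: Wide drawer at its stop (within 5 mm); bone flat and released on the liner, within 35 mm lengthwise, 30 mm sideways and 20 degrees of its middle line; tooth stand upright, released, on the small unit; small drawer shut (20 mm); ammonite in the drawer; all at rest (all of step 3 and x of mount in the frame of small between -0.1 and 0.1 m and y of mount in the frame of small between -0.055 and 0.055 m and z of mount in the frame of small between 0.08 and 0.09 m and angle between mount's own z axis and vertical below 0.06 rad and value of joint small_drawer0 below 0.02 m and linear speed of each of bone, mount below 0.02 m/s and velocity of joint wide_drawer0 below 0.01 m/s and height (world z) of ammonite below 0.04 m); the robot touches nothing.
It fails at once if the wide drawer is pulled (over 50 mm) while the tooth stand is still on the bench (value of joint wide_drawer0 above 0.05 m and height (world z) of mount below 0.06 m).
It fails at once if the tooth stand is tipped by more than 35 degrees (angle between mount's own z axis and vertical above 0.6 rad).
It fails at once if the tooth stand or the bone is dropped: unsupported 30 mm (tooth stand) or 40 mm (bone) or more above its place ((height (world z) of mount above 0.115 m and contact force between mount and anything else below 0.001 N) or (height (world z) of bone above 0.085 m and contact force between bone and anything else below 0.001 N)).
It fails at once if the small drawer is opened by 20 mm, or the ammonite is lifted out of its bay (value of joint small_drawer0 above 0.02 m or height (world z) of ammonite above 0.05 m).
It fails at once if a bottle, the tray of rocks or the brush is moved by more than 30 mm (distance of any of flask, tray, brush, glue from where it was at the start of the episode above 0.03 m).
It also fails if it takes over 72 s, if anything falls off the work surface, if the arm or the gripper's body presses on something with over 40 N, if the wrist force passes 120 N, or if a joint passes its speed limit or range.

ROBOT

A 6-joint arm with a two-finger parallel gripper is mounted at the origin on the work surface. World frame = base frame: x ahead of the robot, y to its left, z up, the work surface at z = 0. Lengths are in mm, angles in rad, forces in N, time in s.
With the tool pointing down it reaches from about 350 to 875 mm from the base axis. Payload 4.2 kg.
Tool frame: the origin (TCP) lies midway between the tips of the shut fingers; the grasp point (between the pads) lies 19 mm behind it; y points along the fingers, x is the direction in which the jaws open and shut, and the axes are right-handed (so a half turn about y gives the same grasp; the last joint's range is limited). The gripper opens to 85 mm and grips with 20 to 120 N. Pads are 22 mm wide; open, the fingers measure 114 mm over their backs; the gripper's body (76 mm by 85 mm) begins 54 mm behind the grasp point. The pads swing forward as they close: fully open they stand 13 mm farther back than shut.
Start: joints at [-0.962, 0.385, 0.008, 0, -1.194, -0.259], TCP at [214.208, -587.124, 231.312] pointing down, gripper open.
Joint ranges: [-3.14, 3.14], [-1.21, 2.06], [-1.07, 1.41], [-3.16, 2.05], [-2.99, -0.16], [-3.1, 3.1]. Speed limits (rad/s): [2.79, 2.79, 3.14, 3.14, 3.14, 3.14].

INTERFACE

Orientations are given as a unit quaternion [x, y, z, w].
In Python, from bench import read_state, get_image, job_done gives the robot as it stands.
- The arm moves only by the tool play_rows, never from a script. Its argument "series" is a list of rows, each a list of 7 numbers: the shift along the tool's x, y, z in m, then the turn, a rotation vector about the tool's x, y, z in rad, then the finger opening in m, from 0 to 0.0854. In form: [[x, y, z, wx, wy, wz, claw], ...]. A call has 1 to 10 rows; each row shifts and turns the pose as measured when the row begins, along the tool's axes as they then stand; what a row does not reach is not made up. A row lasts 1/10 s, in which the tool goes at most 50 mm and 8.59 degrees, less where a joint would pass 70% of its speed; a pose out of reach is approached as far as the arm can. A call with a gripper value outside its range is refused whole. The fingers move at their own pace and stop on an object; the grip force is fixed at half the most. Time passes only in rows, so rows that do not move let the fingers close. It gives the time, the measured TCP pose, the force and the opening at its end, in the units of the state.
- read_state(): the state, without advancing time (a new reading comes with each control period).
- get_image(name): name is "scene" or "top"; returns a dict with "color" (384x512x3 uint8, red, green, blue), "intrinsics" (3x3 intrinsics, pixels), "origin" and "orientation" of the camera in the world. Camera axes: x right, y down, z forward; pixel columns grow to the right and rows downward; lengths in mm; the calibration is good to about 2 mm. A picture is of the moment at which its call begins. There is no depth.
- job_done(): hands the job in, once; it reports no verdict.
The state is a dict: "clock": time; "joints": joint angles; "joint_vel": joint speeds; "joint_efforts": joint torques, N m; "position": TCP position; "ee_rot": TCP orientation; "contact_force": force on the tool from outside, world axes, zero at the start; "wrist_torque": the same for the moment, N m; "gripper_width": finger opening in mm.
Only numpy, scipy, OpenCV 4.12 (cv2) and the standard library are available. Lean on these libraries where they do the work, as an engineer would, in place of code of your own. Each camera call takes 0.05 s, during which the arm holds its last target. There are 200 camera calls.

## Working session

There is one attempt and no reset: what is moved stays moved. The work goes in short steps, Python scripts to look and compute and a tool call to move; the robot and the scene stay as the last step left them, time stands still between calls to the robot, and variables do not carry over. Pictures are saved under pics/ and viewed, about 8 in all and at most 12, crops included, and the job is handed in when it is done.

Besides the shell and the picture viewer there is one more tool, called after ">>>" as name(argument=value, ...), one argument or row to a line, values as JSON. play_rows: Moves the arm, as the interface text tells. Its arguments: {"type":"object","properties":{"series":{"type":"array","items":{"type":"array","items":{"type":"number"}}}},"required":["series"]}

```bash
mkdir -p pics; ls; python3 - <<'E'
from bench import *
import cv2
print(read_state())
for n in("scene","top"):
    d=get_image(n); print(n,d["intrinsics"],d["origin"],d["orientation"])
    cv2.imwrite(f"pics/{n}0.png",cv2.cvtColor(d["color"],cv2.COLOR_RGB2BGR))
    cv2.imwrite(f"pics/{n}0b.png",cv2.resize(cv2.cvtColor(d["color"],cv2.COLOR_RGB2BGR),(800,600),interpolation=cv2.INTER_CUBIC))
E
```

```text
pics
{'clock': 0.0, 'joints': array([-9.62383195e-01,  3.85577338e-01,  6.62830318e-03, -5.51240666e-04,
       -1.19397410e+00, -2.58620293e-01]), 'joint_vel': array([-0.0019081 ,  0.00162377, -0.00071746,  0.00073015,  0.00043899,
        0.00047269]), 'joint_efforts': array([ 8.29418022e-04, -3.92292666e+01,  1.88398612e+01,  4.18587416e+00,
       -4.58459413e-03,  7.03123053e-07]), 'position': array([ 214.03469676, -586.58984563,  230.20224362]), 'ee_rot': array([ 0.40478445,  0.57976299, -0.57890457, -0.40607132]), 'contact_force': array([-1.08705861, -0.25279924,  0.55232422]), 'wrist_torque': array([-0.02273551, -0.03169733, -0.030867  ]), 'gripper_width': 85.6803865265644}
scene [[384.93476233   0.         257.43512205]
 [  0.         384.93476233 197.37809002]
 [  0.           0.           1.        ]] [1213.33737203 -326.09672394  863.73948372] [ 0.79397131  0.48609682 -0.18755557 -0.31327679]
top [[410.03546575   0.         256.02503087]
 [  0.         410.03546575 191.2084103 ]
 [  0.           0.           1.        ]] [ 460.57066331    3.98789711 1075.25698614] [ 0.71402068 -0.69858895  0.03738239 -0.0273952 ]
```

View pics/scene0b.png

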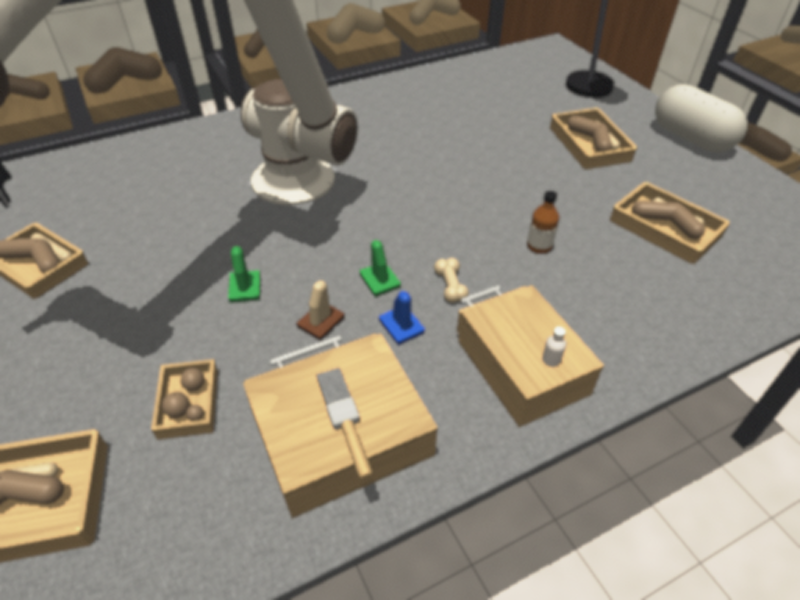

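View pics/top0b.png

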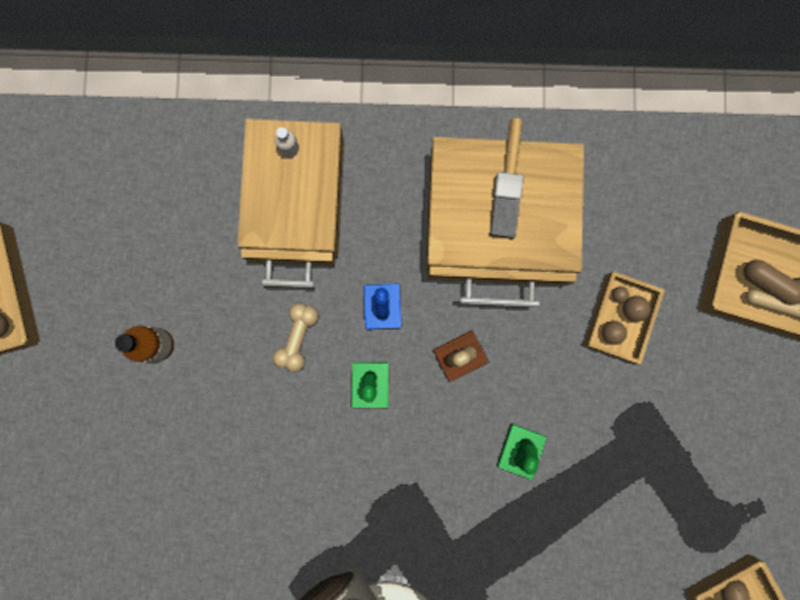

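```bash
cat > h.py <<'E'
import numpy as np,cv2
from bench import *
from scipy.spatial.transform import Rotation as R
def ray(d,px,z):
    px=np.atleast_2d(px).astype(float)
    v=np.c_[px,np.ones(len(px))]@np.linalg.inv(d["intrinsics"]).T@R.from_quat(d["orientation"]).as_matrix().T
    o=np.array(d["origin"]); return (o+v*((z-o[2])/v[:,2])[:,None])[:,:2]
def proj(d,P):
    c=(np.atleast_2d(P)-d["origin"])@R.from_quat(d["orientation"]).as_matrix()
    q=c@d["intrinsics"].T; return q[:,:2]/q[:,2:]
def rect(p):
    (c,s,a)=cv2.minAreaRect(p.astype(np.float32)); return np.round(c,1),np.round(s,1),round(a,1)
def blob(m,seed):
    n,l=cv2.connectedComponents(m.astype(np.uint8)); return l==l[int(seed[1]),int(seed[0])]
def pts(m):
    c,_=cv2.findContours(m.astype(np.uint8),cv2.RETR_EXTERNAL,cv2.CHAIN_APPROX_NONE)
    return max(c,key=len)[:,0,:]
E
cat > m1.py <<'E'
from h import *
d=get_image("top"); im=d["color"]; hsv=cv2.cvtColor(im,cv2.COLOR_RGB2HSV)
s=1.5625
for n,p in dict(block=(444,356),tooth=(461,356),bone=(297,336),wide=(460,200),small=(290,200),front=(500,277),bar=(500,301),bg=(350,450),flask=(140,344)).items():
    x,y=int(p[0]/s),int(p[1]/s); print(n,x,y,im[y,x],hsv[y,x])
H,S,V=[hsv[...,i].astype(int) for i in range(3)]
obj=(S>70)
def show(n,seed,z,m=obj):
    b=blob(m,(seed[0]/s,seed[1]/s)); q=pts(b); print(n,b.sum(),rect(ray(d,q,z)))
    return b,q
show("mount",(450,365),16,obj&(V<120)); show("mountall",(450,365),16)
b,q=show("bone",(297,336),17)
show("wide",(460,200),85);show("small",(270,200),85)
for n,seed in(("wide",(460,200)),("small",(270,200))):
    b=blob(obj,(seed[0]/s,seed[1]/s)); q=cv2.approxPolyDP(pts(b),4,True)[:,0]; print(n,q.tolist(),ray(d,q,85).round(0).tolist())
E
python3 m1.py
```

```text
block 284 227 [109  64  39] [ 11 164 109]
tooth 295 227 [200 176 130] [ 20  89 200]
bone 190 215 [220 214 163] [ 27  66 220]
wide 294 128 [207 166 103] [ 18 128 207]
small 185 128 [204 165 104] [ 18 125 204]
front 320 177 [181 144  88] [ 18 131 181]
bar 320 192 [193 196 192] [ 53   5 196]
bg 224 288 [115 114 112] [ 20   7 115]
flask 89 220 [95 51 20] [ 12 201  95]
mount 545 (array([ 466.5, -111.2]), array([58.5, 73. ]), 27.6)
mountall 656 (array([ 466.5, -111.2]), array([58.5, 73. ]), 27.6)
bone 170353 (array([574.4, -19.5]), array([1007.7, 1384. ]), 1.7)
wide 8372 (array([ 714.5, -171.9]), array([244.8, 266.4]), 88.8)
small 5575 (array([718.2, 167.4]), array([157.4, 229.1]), 88.9)
wide [[373, 93], [333, 90], [331, 75], [324, 90], [277, 88], [274, 178], [367, 180]] [[804.0, -295.0], [809.0, -195.0], [847.0, -190.0], [808.0, -173.0], [810.0, -56.0], [585.0, -52.0], [585.0, -279.0]]
small [[157, 76], [154, 163], [213, 169], [217, 79]] [[833.0, 243.0], [615.0, 240.0], [604.0, 97.0], [829.0, 94.0]]
```

```bash
cat > m2.py <<'E'
from h import *
d=get_image("top"); im=d["color"]; hsv=cv2.cvtColor(im,cv2.COLOR_RGB2HSV)
H,S,V=[hsv[...,i].astype(int) for i in range(3)]
bone=blob((S>35)&(V>140),(190,215)); q=pts(bone); print("bone",bone.sum(),rect(ray(d,q,17)), ray(d,np.argwhere(bone)[:,::-1],17).mean(0))
to=np.zeros(S.shape,bool); to[205:250,270:320]=((V>130)&(S>50))[205:250,270:320]
q=pts(to); print("tooth px",q.min(0),q.max(0)); 
for z in (50,80,100): print(z,rect(ray(d,q,z)))
bar=(S<25)&(V>150)
for n,(y0,y1,x0,x1) in dict(w=(185,198,290,348),s=(177,186,164,204)).items():
    m=np.zeros(S.shape,bool); m[y0:y1,x0:x1]=bar[y0:y1,x0:x1]
    w=ray(d,np.argwhere(m)[:,::-1],47); print(n,m.sum(),rect(w),w.min(0),w.max(0))
c=cv2.resize(im[60:260,140:400],None,fx=3,fy=3,interpolation=cv2.INTER_CUBIC)
cv2.imwrite("pics/c1.png",c[...,::-1])
E
python3 m2.py
```

```text
bone 519 (array([492.5, 162.3]), array([ 48.7, 107.6]), 75.2) [490.67401552 161.7015909 ]
tooth px [291 223] [303 234]
50 (array([ 464.6, -113.9]), array([18.8, 35.8]), 27.5)
80 (array([ 464.5, -110.5]), array([18.3, 34.8]), 27.5)
100 (array([ 464.4, -108.2]), array([17.9, 34.1]), 27.5)
w 159 (array([ 564.6, -170. ]), array([124.1,  25.1]), 88.6) [ 550.56660071 -231.82137784] [ 575.84313698 -107.83083159]
s 99 (array([580.7, 173.7]), array([12.7, 78. ]), 1.3) [574.58242751 134.5366883 ] [587.83496928 212.65165569]
```

View pics/c1.png

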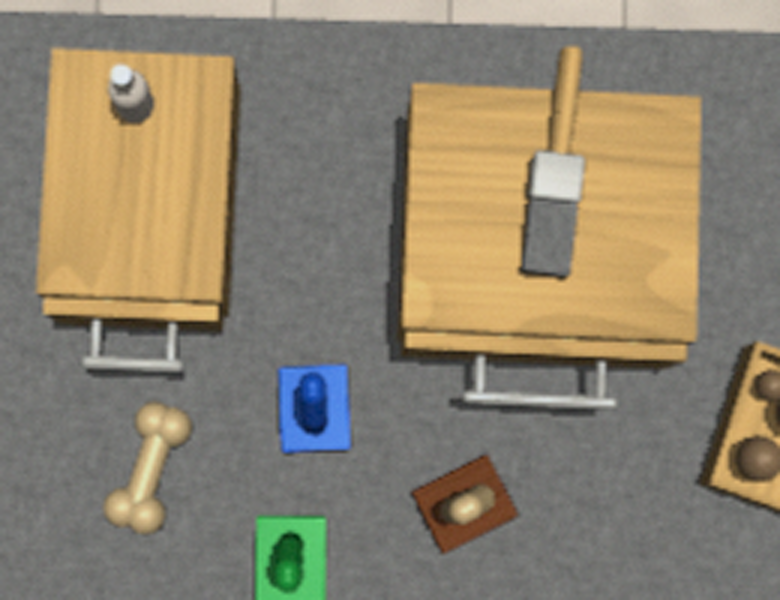

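```bash
python3 - <<'E'
from h import *
d=get_image("top")
f=lambda L,z: ray(d,np.array(L)/3+[140,60],z)
for n,L in dict(wide=[(412,84),(700,97),(694,341),(403,327)],small=[(51,49),(233,57),(220,303),(38,294)]).items():
    w=f(L,85); print(n,w.round(1).tolist(),"c",w.mean(0).round(1),"yaw",[np.degrees(np.arctan2(*(a-b)[::-1])).round(1) for a,b in((w[0],w[3]),(w[1],w[2]))],[np.degrees(np.arctan2(*(a-b)[::-1])).round(1)-90 for a,b in((w[0],w[1]),(w[3],w[2]))])
for L in ([(468,399),(612,404)],[(86,362),(181,367)]):
    w=f(L,47); print(w.round(1),w.mean(0),np.degrees(np.arctan2(*(w[0]-w[1])[::-1]))-90)
w=f([(148,410),(172,425),(120,508),(146,516)],17);print("knuckles",w.round(1))
s=read_state(); print(R.from_quat(s["ee_rot"]).as_matrix().round(3), R.from_quat(s["ee_rot"]).as_euler("ZYX",degrees=True))
E
```

```text
wide [[810.4, -56.5], [805.6, -296.0], [601.2, -290.1], [607.1, -52.6]] c [ 706.1 -173.8] yaw [np.float64(-1.1), np.float64(-1.7)] [np.float64(-1.0999999999999943), np.float64(-1.4000000000000057)]
small [[832.2, 242.6], [829.5, 92.2], [623.3, 96.6], [627.2, 244.2]] c [728.1 168.9] yaw [np.float64(-0.5), np.float64(-1.2)] [np.float64(-1.0999999999999943), np.float64(-1.5)]
[[ 553.  -110.4]
 [ 551.5 -231.8]] [ 552.21591883 -171.12118756] -0.7059580896672344
[[576.9 210.8]
 [574.5 131.2]] [575.70413227 170.98289658] -1.7251048826493758
knuckles [[540.  162. ]
 [527.5 140.9]
 [455.5 182.8]
 [449.2 160.4]]
[[-0.343 -0.    -0.939]
 [ 0.939  0.001 -0.343]
 [ 0.001 -1.     0.   ]] [ 1.10038027e+02 -5.85159952e-02 -8.99937574e+01]
```

>>> play_rows(
  series=[
    [0,0,0,0,-0.14,0,0.06],
    [0,0,0,0,-0.14,0,0.06],
    [0,0,0,0,-0.14,0,0.06],
    [0,0,0,0,-0.14,0,0.06],
    [0,0,0,0,-0.14,0,0.06],
    [0,0,0,0,-0.14,0,0.06],
    [0,0,0,0,-0.14,0,0.06],
    [0,0,0,0,-0.14,0,0.06],
    [0,0,0,0,-0.14,0,0.06],
    [0,0,0,0,-0.14,0,0.06],
  ],
)

```text
clock: 1.25
position: [213.7, -585.7, 228.5]
ee_rot: [-0.084, 0.704, -0.7, 0.083]
contact_force: [0.8, 0.1, 0.0]
gripper_width: 60.2
```

```bash
cat > go.py <<'E'
# go.py x y z yaw_deg : remaining shift in tool axes (mm) and turn
import sys
from h import *
s=read_state(); M=R.from_quat(s["ee_rot"]).as_matrix()
x,y,z,yaw=map(float,sys.argv[1:5]); a=np.radians(yaw)
T=np.array([[np.cos(a),0,-np.sin(a)],[np.sin(a),0,np.cos(a)],[0,-1,0]])
T[:,2]=np.cross(T[:,0],T[:,1])
rv=R.from_matrix(M.T@T).as_rotvec()
dl=M.T@(np.array([x,y,z])-s["position"])
dT=T.T@(np.array([x,y,z])-s["position"])
print("t",round(s["clock"],2),"pos",s["position"].round(1),"yaw",np.degrees(np.arctan2(M[1,0],M[0,0])).round(1),"w",round(s["gripper_width"],1),"F",s["contact_force"].round(1),"q",s["joints"].round(2))
print("now-frame shift",dl.round(1),"after-turn shift",dT.round(1),"rotvec",rv.round(3))
E
python3 go.py 466 -111 200 207.6
```

```text
t 1.25 pos [ 213.7 -585.7  228.5] yaw -166.5 w 60.2 F [0.8 0.1 0. ] q [-0.96  0.39  0.   -0.   -1.19  1.2 ]
now-frame shift [-356.2   30.5 -402.5] after-turn shift [-443.5   28.5 -303.8] rotvec [ 0.006 -0.246  0.   ]
```

>>> play_rows(
  series=[
    [0,0,0,0,-0.12,0,0.06],
    [0,0,0,0,-0.12,0,0.06],
    [-0.037,0,-0.0253,0,0,0,0.06],
    [-0.037,0,-0.0253,0,0,0,0.06],
    [-0.037,0,-0.0253,0,0,0,0.06],
    [-0.037,0,-0.0253,0,0,0,0.06],
    [-0.037,0,-0.0253,0,0,0,0.06],
    [-0.037,0,-0.0253,0,0,0,0.06],
    [-0.037,0,-0.0253,0,0,0,0.06],
    [-0.037,0,-0.0253,0,0,0,0.06],
  ],
)

```text
clock: 2.25
position: [383.6, -261.5, 227.4]
ee_rot: [-0.168, 0.689, -0.685, 0.167]
contact_force: [0.5, 0.0, 0.8]
gripper_width: 59.6
```

```bash
python3 go.py 466 -111 180 207.6
```

```text
t 2.25 pos [ 383.6 -261.5  227.4] yaw -152.6 w 59.6 F [0.5 0.  0.8] q [-0.25  0.11 -0.37 -0.01 -1.09  0.73]
now-frame shift [-142.4   48.2  -95.3] after-turn shift [-142.8   47.4  -95.1] rotvec [ 0.007 -0.004 -0.001]
```

>>> play_rows(
  series=[
    [-0.036,0.005,-0.024,0,0,0,0.06],
    [-0.036,0.005,-0.024,0,0,0,0.06],
    [-0.036,0.005,-0.024,0,0,0,0.06],
    [-0.034,0.005,-0.024,0,0,0,0.06],
    [0,0.005,0,0,0,0,0.06],
    [0,0,0,0,0,0,0.06],
  ],
)

```text
clock: 2.85
position: [470.0, -99.1, 203.9]
ee_rot: [-0.169, 0.688, -0.684, 0.172]
contact_force: [-0.7, -0.8, 0.3]
gripper_width: 60.1
```

```bash
python3 go.py 466 -111 43 207.6
```

```text
t 2.85 pos [470.  -99.1 203.9] yaw -152.1 w 60.1 F [-0.7 -0.8  0.3] q [ 0.13  0.16 -0.38 -0.01 -1.03  0.36]
now-frame shift [  9.9 160.8   9.4] after-turn shift [  9.  160.9   8.7] rotvec [ 0.005  0.005 -0.005]
```

>>> play_rows(
  series=[
    [0.005,0,0.005,0,0,0,0.06],
    [0.004,0,0.004,0,0,0,0.06],
    [0,0.02,0,0,0,0,0.06],
    [0,0.02,0,0,0,0,0.06],
    [0,0.02,0,0,0,0,0.06],
    [0,0.02,0,0,0,0,0.06],
    [0,0.005,0,0,0,0,0.06],
    [0,0,0,0,0,0,0.06],
  ],
)

```text
clock: 3.65
position: [464.2, -121.4, 119.8]
ee_rot: [-0.162, 0.689, -0.686, 0.169]
contact_force: [0.1, -0.5, 0.4]
gripper_width: 59.6
```

```bash
python3 go.py 466 -111 43 207.6
```

```text
t 3.65 pos [ 464.2 -121.4  119.8] yaw -152.9 w 59.6 F [ 0.1 -0.5  0.4] q [ 0.08  0.26 -0.5  -0.01 -0.81  0.4 ]
now-frame shift [-5.5 76.9 -8.4] after-turn shift [-6.4 76.8 -8.4] rotvec [ 0.001 -0.009 -0.01 ]
```

>>> play_rows(
  series=[
    [-0.003,0,-0.004,0,0,0,0.06],
    [-0.003,0,-0.004,0,0,0,0.06],
    [0,0,0,0,0,0,0.06],
    [0,0,0,0,0,0,0.06],
  ],
)

```text
clock: 4.05
position: [467.9, -111.8, 123.2]
ee_rot: [-0.159, 0.688, -0.687, 0.171]
contact_force: [1.3, 0.6, 0.4]
gripper_width: 59.8
```

```bash
python3 go.py 466 -111 43 207.6;python3 go.py 466 -111 43 207.6
```

```text
t 4.05 pos [ 467.9 -111.8  123.2] yaw -153.0 w 59.8 F [1.3 0.6 0.4] q [ 0.1   0.25 -0.5  -0.01 -0.81  0.37]
now-frame shift [ 2.6 80.2 -1.8] after-turn shift [ 1.3 80.2 -1.6] rotvec [-0.002 -0.01  -0.016]
t 4.05 pos [ 467.9 -111.8  123.2] yaw -153.0 w 59.8 F [1.3 0.6 0.4] q [ 0.1   0.25 -0.5  -0.01 -0.81  0.37]
now-frame shift [ 2.6 80.2 -1.8] after-turn shift [ 1.3 80.2 -1.6] rotvec [-0.002 -0.01  -0.016]
```

Close. Descend in gentle steps.

>>> play_rows(
  series=[
    [0.001,0.014,0,0,0,0,0.06],
    [0,0.014,0,0,0,0,0.06],
    [0,0.014,0,0,0,0,0.06],
    [0,0.008,0,0,0,0,0.06],
    [0,0,0,0,0,0,0.06],
    [0,0,0,0,0,0,0.06],
  ],
)

```text
clock: 4.65
position: [470.8, -111.0, 74.9]
ee_rot: [0.158, -0.687, 0.687, -0.175]
contact_force: [-0.5, -0.1, 0.3]
gripper_width: 59.7
```

```bash
python3 go.py 466 -111 43 207.6
```

```text
t 4.65 pos [ 470.8 -111.    74.9] yaw -152.8 w 59.7 F [-0.5 -0.1  0.3] q [ 0.1   0.32 -0.55 -0.   -0.67  0.38]
now-frame shift [ 5.  31.8 -2.4] after-turn shift [ 4.3 31.9 -2.3] rotvec [-0.006 -0.007 -0.023]
```

>>> play_rows(
  series=[
    [0.002,0.012,-0.001,0,0,-0.01,0.06],
    [0.002,0.012,-0.001,0,0,-0.012,0.06],
    [0,0.006,0,0,0,0,0.06],
    [0,0,0,0,0,0,0.06],
    [0,0,0,0,0,0,0.06],
  ],
)

```text
clock: 5.15
position: [467.3, -110.9, 43.2]
ee_rot: [0.166, -0.685, 0.689, -0.167]
contact_force: [0.5, 0.0, 1.1]
gripper_width: 60.0
```

```bash
python3 go.py 466 -111 43 207.6
```

```text
t 5.15 pos [ 467.3 -110.9   43.2] yaw -152.8 w 60.0 F [0.5 0.  1.1] q [ 0.11  0.38 -0.58  0.01 -0.61  0.36]
now-frame shift [ 1.2  0.2 -0.5] after-turn shift [ 1.2  0.2 -0.5] rotvec [-0.007 -0.007 -0.001]
```

>>> play_rows(
  series=[
    [0,0,0,0,0,0,0.015],
    [0,0,0,0,0,0,0.015],
    [0,0,0,0,0,0,0.015],
    [0,0,0,0,0,0,0.015],
    [0,0,0,0,0,0,0.015],
    [0,0,0,0,0,0,0.015],
    [0,-0.01,0,0,0,0,0.015],
    [0,-0.015,0,0,0,0,0.015],
    [0,-0.015,0,0,0,0,0.015],
    [0,-0.015,0,0,0,0,0.015],
  ],
)

```text
clock: 6.15
position: [464.2, -110.7, 99.0]
ee_rot: [0.168, -0.686, 0.689, -0.164]
contact_force: [0.2, -0.5, -2.9]
gripper_width: 21.2
```

```bash
python3 go.py 680 168 180 207.6
```

```text
t 6.15 pos [ 464.2 -110.7   99. ] yaw -152.9 w 21.2 F [ 0.2 -0.5 -2.9] q [ 0.11  0.29 -0.53  0.01 -0.76  0.36]
now-frame shift [-318.7  -83.3 -149.4] after-turn shift [-320.4  -81.  -147. ] rotvec [-0.003 -0.008  0.006]
```

>>> play_rows(
  series=[
    [0,-0.02,0,0,0,0,0.015],
    [0,-0.02,0,0,0,0,0.015],
    [0,-0.02,0,0,0,0,0.015],
    [0,-0.015,0,0,0,0,0.015],
    [-0.01,0,-0.005,0,0,0,0.015],
    [-0.02,0,-0.01,0,0,0,0.015],
    [-0.025,0,-0.012,0,0,0,0.015],
    [-0.025,0,-0.012,0,0,0,0.015],
    [-0.025,0,-0.012,0,0,0,0.015],
    [-0.025,0,-0.012,0,0,0,0.015],
  ],
)

```text
clock: 7.15
position: [550.0, 9.1, 179.5]
ee_rot: [0.165, -0.687, 0.688, -0.162]
contact_force: [0.9, 0.4, -3.0]
gripper_width: 20.9
```

```bash
python3 go.py 680 168 180 207.6
```

```text
t 7.15 pos [550.    9.1 179.5] yaw -153.2 w 20.9 F [ 0.9  0.4 -3. ] q [ 0.31  0.3  -0.25  0.   -1.02  0.15]
now-frame shift [-187.6   -1.3  -83.3] after-turn shift [-188.8   -0.5  -80.6] rotvec [-0.    -0.015  0.004]
```

>>> play_rows(
  series=[
    [-0.025,0,-0.011,0,0,0,0.015],
    [-0.025,0,-0.011,0,0,0,0.015],
    [-0.025,0,-0.011,0,0,0,0.015],
    [-0.025,0,-0.011,0,0,0,0.015],
    [-0.025,0,-0.011,0,0,0,0.015],
    [-0.02,0,-0.01,0,0,0,0.015],
    [-0.014,0,-0.008,0,0,0,0.015],
    [-0.008,0,-0.004,0,0,0,0.015],
    [0,0,0,0,0,0,0.015],
    [0,0,0,0,0,0,0.015],
  ],
)

```text
clock: 8.15
position: [664.4, 167.3, 165.1]
ee_rot: [-0.173, 0.688, -0.688, 0.156]
contact_force: [0.3, -0.8, -3.0]
gripper_width: 20.9
```

```bash
python3 go.py 680 168 129 207.6; python3 - <<'E'
from h import *
d=get_image("scene"); cv2.imwrite("pics/s1.png",cv2.resize(d["color"][100:300,200:420],None,fx=3,fy=3,interpolation=cv2.INTER_CUBIC)[...,::-1])
E
```

```text
t 8.15 pos [664.4 167.3 165.1] yaw -153.0 w 20.9 F [ 0.3 -0.8 -3. ] q [ 0.48  0.54  0.1  -0.01 -1.15 -0.01]
now-frame shift [-15.   35.7   6.7] after-turn shift [-14.1  36.1   6.6] rotvec [ 0.006 -0.011  0.023]
```

View pics/s1.png

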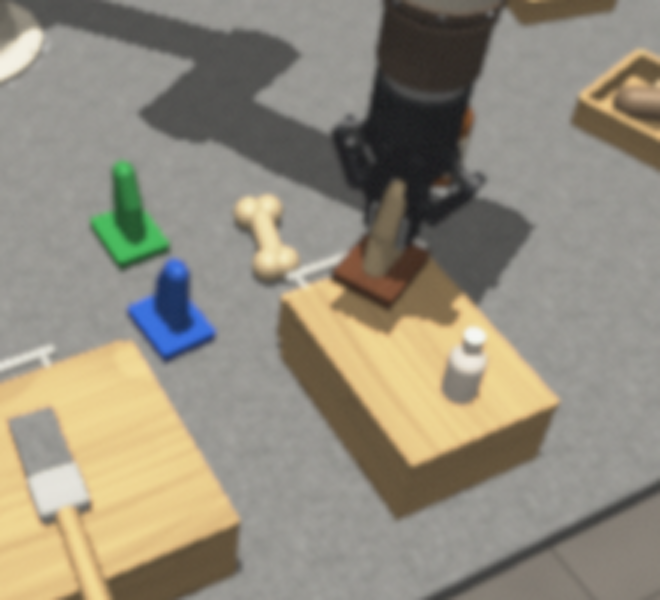

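>>> play_rows(
  series=[
    [-0.005,0.004,0.002,0,0,0.01,0.015],
    [-0.004,0.008,0.002,0,0,0.01,0.015],
    [-0.003,0.008,0.001,0,0,0,0.015],
    [0,0.006,0,0,0,0,0.015],
    [0,0.002,0,0,0,0,0.015],
    [0,0,0,0,0,0,0.015],
    [0,0,0,0,0,0,0.015],
  ],
)

```text
clock: 8.9
position: [676.7, 165.3, 134.5]
ee_rot: [-0.165, 0.69, -0.686, 0.162]
contact_force: [-0.8, -1.1, -2.5]
gripper_width: 21.0
```

```bash
python3 go.py 676 168 128 207.6
```

```text
t 8.9 pos [676.7 165.3 134.5] yaw -153.2 w 21.0 F [-0.8 -1.1 -2.5] q [ 0.47  0.58  0.08 -0.01 -1.08  0.  ]
now-frame shift [-0.6  6.5 -2.7] after-turn shift [-0.6  6.5 -2.8] rotvec [ 0.006 -0.014  0.003]
```

>>> play_rows(
  series=[
    [0,0.002,0,0,0,0,0.015],
    [0,0.002,0,0,0,0,0.015],
    [0,0.001,0,0,0,0,0.015],
    [0,0,0,0,0,0,0.015],
  ],
)

```text
clock: 9.3
position: [677.0, 165.6, 130.0]
ee_rot: [-0.165, 0.69, -0.686, 0.163]
contact_force: [-0.1, -0.2, -3.2]
gripper_width: 21.2
```

```bash
python3 go.py 676 168 128 207.6
```

```text
t 9.3 pos [677.  165.6 130. ] yaw -153.2 w 21.2 F [-0.1 -0.2 -3.2] q [ 0.47  0.58  0.08 -0.01 -1.07  0.  ]
now-frame shift [-0.1  2.  -2.6] after-turn shift [-0.2  2.  -2.6] rotvec [ 0.006 -0.014  0.002]
```

>>> play_rows(
  series=[
    [0,0.002,0,0,0,0,0.015],
    [0,0.0015,0,0,0,0,0.015],
    [0,0,0,0,0,0,0.015],
  ],
)

```text
clock: 9.6
position: [677.4, 166.0, 129.1]
ee_rot: [-0.164, 0.69, -0.686, 0.164]
contact_force: [-0.4, 0.3, -2.8]
gripper_width: 21.4
```

```bash
python3 go.py 676 168 128 207.6
```

```text
t 9.6 pos [677.4 166.  129.1] yaw -153.2 w 21.4 F [-0.4  0.3 -2.8] q [ 0.47  0.58  0.08 -0.01 -1.06  0.  ]
now-frame shift [ 0.4  1.1 -2.4] after-turn shift [ 0.4  1.1 -2.4] rotvec [ 0.005 -0.013 -0.001]
```

>>> play_rows(
  series=[
    [0,0.002,0,0,0,0,0.015],
    [0,0.002,0,0,0,0,0.015],
    [0,0.001,0,0,0,0,0.015],
  ],
)

```text
clock: 9.9
position: [677.5, 166.3, 128.8]
ee_rot: [-0.164, 0.689, -0.686, 0.165]
contact_force: [-2.6, 0.2, 1.4]
gripper_width: 20.8
```

```bash
python3 go.py 676 168 128 207.6
```

```text
t 9.9 pos [677.5 166.3 128.8] yaw -153.1 w 20.8 F [-2.6  0.2  1.4] q [ 0.47  0.58  0.07 -0.   -1.06  0.  ]
now-frame shift [ 0.6  0.8 -2.2] after-turn shift [ 0.6  0.8 -2.2] rotvec [ 0.003 -0.012 -0.003]
```

Contact made (weight gone). Open and rise.

>>> play_rows(
  series=[
    [0,0,0,0,0,0,0.03],
    [0,0,0,0,0,0,0.045],
    [0,0,0,0,0,0,0.06],
    [0,0,0,0,0,0,0.06],
    [0,-0.01,0,0,0,0,0.06],
    [0,-0.02,0,0,0,0,0.06],
    [0,-0.025,0,0,0,0,0.06],
    [0,-0.025,0,0,0,0,0.06],
    [0,-0.025,0,0,0,0,0.06],
    [0,-0.01,0,0,0,0,0.06],
  ],
)

```text
clock: 10.9
position: [678.6, 165.3, 247.6]
ee_rot: [-0.164, 0.689, -0.687, 0.165]
contact_force: [-0.1, -0.3, 1.1]
gripper_width: 60.0
```

```bash
python3 go.py 553 -172 150 178.8
```

```text
t 10.9 pos [678.6 165.3 247.6] yaw -153.1 w 60.0 F [-0.1 -0.3  1.1] q [ 0.47  0.5   0.24 -0.   -1.3   0.  ]
now-frame shift [264.9  96.3 244.1] after-turn shift [118.5  97.6 339.8] rotvec [ 0.003  0.491 -0.002]
```

>>> play_rows(
  series=[
    [0,0,0,0,0.11,0,0.04],
    [0,0,0,0,0.12,0,0.04],
    [0,0,0,0,0.12,0,0.04],
    [0,0,0,0,0.11,0,0.03],
    [0.01,0,0.03,0,0,0,0.03],
    [0.013,0,0.038,0,0,0,0.03],
    [0.013,0,0.038,0,0,0,0.03],
    [0.013,0,0.038,0,0,0,0.03],
    [0.013,0,0.038,0,0,0,0.03],
    [0.013,0,0.038,0,0,0,0.03],
  ],
)

```text
clock: 11.9
position: [599.7, -55.7, 244.9]
ee_rot: [0.001, 0.709, -0.705, -0.0]
contact_force: [1.3, -0.7, 0.5]
gripper_width: 30.2
```

```bash
python3 go.py 553 -172 150 178.8
```

```text
t 11.9 pos [599.7 -55.7 244.9] yaw 179.9 w 30.2 F [ 1.3 -0.7  0.5] q [ 0.17  0.34 -0.03 -0.01 -1.2  -0.17]
now-frame shift [ 46.6  94.1 117. ] after-turn shift [ 44.2  94.9 117.3] rotvec [ 0.006  0.019 -0.001]
```

Meanwhile also check the mount via the camera before pulling.

>>> play_rows(
  series=[
    [0.014,0.005,0.03,0,0.01,0,0.03],
    [0.01,0.01,0.026,0,0.009,0,0.03],
    [0.01,0.015,0.02,0,0,0,0.03],
    [0.005,0.015,0.01,0,0,0,0.03],
    [0,0.01,0,0,0,0,0.03],
    [0,0,0,0,0,0,0.03],
    [0,0,0,0,0,0,0.03],
  ],
)

```text
clock: 12.6
position: [555.2, -148.4, 187.9]
ee_rot: [0.011, 0.709, -0.705, -0.01]
contact_force: [0.2, -0.3, 0.5]
gripper_width: 29.8
```

```bash
python3 go.py 553 -172 110 178.8; python3 - <<'E'
from h import *
d=get_image("scene"); cv2.imwrite("pics/s2.png",cv2.resize(d["color"][100:330,140:420],None,fx=2.6,fy=2.6,interpolation=cv2.INTER_CUBIC)[...,::-1])
E
```

```text
t 12.6 pos [ 555.2 -148.4  187.9] yaw 178.3 w 29.8 F [ 0.2 -0.3  0.5] q [ 0.02  0.33 -0.18 -0.01 -1.05 -0.04]
now-frame shift [ 1.7 77.8 24.2] after-turn shift [ 1.7 77.9 23.6] rotvec [ 0.007 -0.008 -0.002]
```

View pics/s2.png

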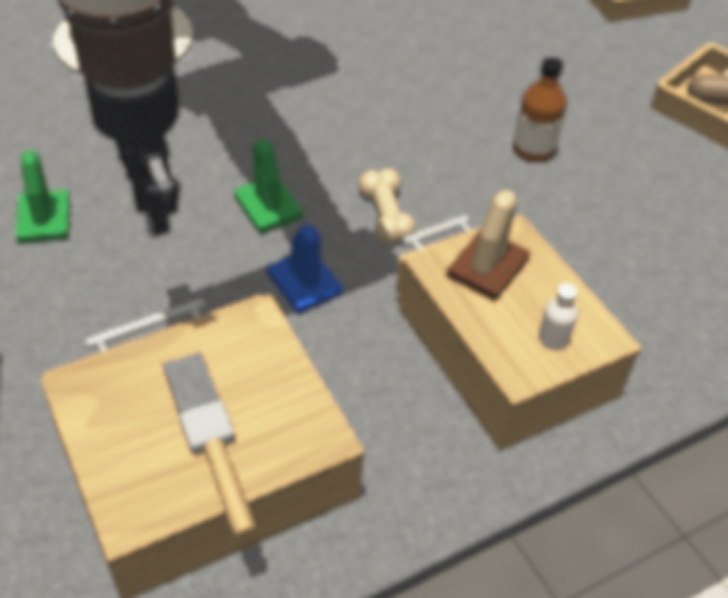

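```bash
python3 - <<'E'
from h import *
d=get_image("scene")
for z in (44,47,50): print(z,ray(d,np.array([(89,343),(130,330.5),(160,321)])/2.6+[140,100],z).round(1).tolist())
E
python3 go.py 553 -172 110 178.8
```

```text
44 [[551.6, -230.1], [555.2, -186.8], [557.4, -154.3]]
47 [[554.0, -230.5], [557.6, -187.3], [559.8, -154.9]]
50 [[556.4, -230.8], [560.0, -187.8], [562.2, -155.6]]
t 12.7 pos [ 555.4 -148.1  188.1] yaw 178.4 w 30.1 F [-0.5  0.5  0.3] q [ 0.02  0.33 -0.18 -0.01 -1.05 -0.04]
now-frame shift [ 1.9 77.9 24.5] after-turn shift [ 1.9 78.1 23.9] rotvec [ 0.007 -0.008 -0.002]
```

>>> play_rows(
  series=[
    [0,0.01,0.01,0,0,0,0.03],
    [0,0.015,0.008,0,0,0,0.03],
    [0.001,0.015,0.004,0,0,0,0.03],
    [0,0.015,0,0,0,0,0.03],
    [0,0,0,0,0,0,0.03],
    [0,0,0,0,0,0,0.03],
  ],
)

```text
clock: 13.3
position: [557.1, -170.5, 131.9]
ee_rot: [0.011, 0.709, -0.705, -0.006]
contact_force: [-0.0, -0.8, 0.6]
gripper_width: 29.8
```

```bash
python3 go.py 553 -172 30 178.8
```

```text
t 13.3 pos [ 557.1 -170.5  131.9] yaw 178.6 w 29.8 F [-0.  -0.8  0.6] q [-0.02  0.4  -0.24 -0.01 -0.93  0.  ]
now-frame shift [  4.9 101.8   2.3] after-turn shift [  4.1 101.9   1.6] rotvec [ 0.006 -0.003 -0.008]
```

>>> play_rows(
  series=[
    [0.002,0.01,0.001,0,0,-0.006,0.03],
    [0.001,0.015,0,0,0,0,0.03],
    [0,0.008,0,0,0,0,0.03],
    [0,0,0,0,0,0,0.03],
    [0,0,0,0,0,0,0.03],
  ],
)

```text
clock: 13.8
position: [556.1, -171.4, 99.4]
ee_rot: [0.01, 0.709, -0.705, -0.006]
contact_force: [-0.6, -0.1, 0.6]
gripper_width: 30.1
```

```bash
python3 go.py 554.5 -172 30 178.8
```

```text
t 13.8 pos [ 556.1 -171.4   99.4] yaw 178.7 w 30.1 F [-0.6 -0.1  0.6] q [-0.02  0.44 -0.27 -0.01 -0.86  0.01]
now-frame shift [ 2.  69.4  1. ] after-turn shift [ 1.6 69.4  0.6] rotvec [ 0.006 -0.002 -0.007]
```

>>> play_rows(
  series=[
    [0.001,0.01,0,0,0,-0.006,0.03],
    [0.001,0.012,0,0,0,0,0.03],
    [0,0.012,0,0,0,0,0.03],
    [0,0.01,0,0,0,0,0.03],
    [0,0,0,0,0,0,0.03],
    [0,0,0,0,0,0,0.03],
  ],
)

```text
clock: 14.4
position: [554.4, -171.1, 52.0]
ee_rot: [0.008, 0.709, -0.705, -0.008]
contact_force: [0.4, -0.4, 0.7]
gripper_width: 29.7
```

```bash
python3 go.py 554.5 -172 30 178.8
```

```text
t 14.4 pos [ 554.4 -171.1   52. ] yaw 178.7 w 29.7 F [ 0.4 -0.4  0.7] q [-0.02  0.5  -0.32 -0.01 -0.76  0.01]
now-frame shift [-0.1 22.   1. ] after-turn shift [-0.1 22.   0.9] rotvec [ 0.006 -0.002 -0.001]
```

>>> play_rows(
  series=[
    [0,0.01,0,0,0,0,0.03],
    [0,0.008,0,0,0,0,0.03],
    [0,0.002,0,0,0,0,0.03],
    [0,0,0,0,0,0,0],
    [0,0,0,0,0,0,0],
    [0,0,0,0,0,0,0],
    [0,0,0,0,0,0,0],
    [0,0,0,0,0,0,0],
  ],
)

```text
clock: 15.2
position: [554.3, -171.1, 31.1]
ee_rot: [0.008, 0.709, -0.705, -0.008]
contact_force: [-1.2, 0.5, -1.1]
gripper_width: 8.9
```

```bash
python3 go.py 404 -172 30 178.8
```

```text
t 15.2 pos [ 554.3 -171.1   31.1] yaw 178.7 w 8.9 F [-1.2  0.5 -1.1] q [-0.02  0.53 -0.33 -0.01 -0.71  0.01]
now-frame shift [150.2   1.    4.3] after-turn shift [150.2   1.1   4.1] rotvec [ 0.006 -0.002 -0.001]
```

>>> play_rows(
  series=[
    [0.005,0,0,0,0,0,0],
    [0.01,0,0,0,0,0,0],
    [0.015,0,0,0,0,0,0],
    [0.015,0,0,0,0,0,0],
    [0.015,0,0,0,0,0,0],
    [0.015,0,0,0,0,0,0],
    [0.015,0,0,0,0,0,0],
    [0.015,0,0,0,0,0,0],
  ],
)

```text
clock: 16.0
position: [448.2, -168.6, 31.1]
ee_rot: [0.013, 0.709, -0.705, -0.003]
contact_force: [1.2, -0.0, -2.8]
gripper_width: 8.6
```

```bash
python3 go.py 404 -168 30 178.8
```

```text
t 16.0 pos [ 448.2 -168.6   31.1] yaw 178.8 w 8.6 F [ 1.2 -0.  -2.8] q [-0.02  0.39 -0.59 -0.01 -0.57  0.01]
now-frame shift [44.2  0.5  0.4] after-turn shift [44.2  1.1  0.3] rotvec [ 0.005 -0.001 -0.014]
```

>>> play_rows(
  series=[
    [0.013,0,0,0,0,0,0],
    [0.01,0,0,0,0,0,0],
    [0.008,0,0,0,0,0,0],
    [0.006,0,0,0,0,0,0],
    [0.006,0,0,0,0,0,0],
    [0.005,0,0,0,0,0,0],
    [0.004,0,0,0,0,0,0],
  ],
)

```text
clock: 16.7
position: [405.3, -167.6, 31.2]
ee_rot: [0.023, 0.708, -0.706, 0.01]
contact_force: [8.3, -2.1, -11.6]
gripper_width: 8.7
```

```bash
python3 go.py 404 -168 30 178.8
```

```text
t 16.7 pos [ 405.3 -167.6   31.2] yaw 178.9 w 8.7 F [  8.3  -2.1 -11.6] q [-0.02  0.33 -0.71 -0.01 -0.48  0.01]
now-frame shift [1.3 1.1 0.4] after-turn shift [1.3 1.2 0.4] rotvec [ 0.004  0.002 -0.046]
```

>>> play_rows(
  series=[
    [0.005,0,0,0,0,0,0],
    [0.005,0,0,0,0,0,0],
    [0,0,0,0,0,0,0],
  ],
)

```text
clock: 17.0
position: [405.9, -167.6, 31.1]
ee_rot: [0.03, 0.707, -0.706, 0.018]
contact_force: [-1.3, 1.2, 1.1]
gripper_width: 8.7
```

```bash
python3 go.py 404 -168 30 178.8
```

```text
t 17.0 pos [ 405.9 -167.6   31.1] yaw 179.0 w 8.7 F [-1.3  1.2  1.1] q [-0.02  0.33 -0.73 -0.01 -0.45  0.01]
now-frame shift [2.  1.  0.4] after-turn shift [1.9 1.1 0.4] rotvec [ 0.002  0.004 -0.067]
```

>>> play_rows(
  series=[
    [0,0,0,0,0,0,0.02],
    [0,0,0,0,0,0,0.028],
    [0,0,0,0,0,0,0.028],
    [0,0,0,0,0,-0.03,0.028],
    [0,0,0,0,0,-0.03,0.028],
    [0,-0.01,0,0,0,0,0.028],
    [0,-0.02,0,0,0,0,0.028],
    [0,-0.025,0,0,0,0,0.028],
    [0,-0.03,0,0,0,0,0.028],
    [0,-0.03,0,0,0,0,0.028],
  ],
)

```text
clock: 18.0
position: [399.6, -167.8, 146.5]
ee_rot: [0.002, 0.708, -0.706, -0.01]
contact_force: [0.7, -0.5, 0.1]
gripper_width: 28.0
```

```bash
python3 go.py 492.5 162 170 255.5
```

```text
t 18.0 pos [ 399.6 -167.8  146.5] yaw 179.0 w 28.0 F [ 0.7 -0.5  0.1] q [-0.02  0.15 -0.55 -0.   -0.87  0.01]
now-frame shift [ -86.8  -23.5 -331.5] after-turn shift [-342.6  -23.5    7.3] rotvec [ 0.01  -1.335  0.007]
```

>>> play_rows(
  series=[
    [0,-0.02,-0.01,0,0,0,0.05],
    [-0.009,-0.01,-0.03,0,0,0,0.05],
    [-0.009,0,-0.035,0,0,0,0.05],
    [-0.009,0,-0.035,0,0,0,0.05],
    [-0.009,0,-0.035,0,0,0,0.05],
    [-0.009,0,-0.035,0,0,0,0.05],
    [-0.009,0,-0.035,0,0,0,0.05],
    [-0.009,0,-0.03,0,0,0,0.05],
    [-0.009,0,-0.025,0,0,0,0.05],
    [-0.005,0,-0.01,0,0,0,0.05],
  ],
)

```text
clock: 19.0
position: [483.7, 119.1, 185.4]
ee_rot: [0.008, 0.709, -0.705, -0.007]
contact_force: [-0.9, -0.2, -0.2]
gripper_width: 49.9
```

>>> play_rows(
  series=[
    [0,0,0,0,-0.13,0,0.05],
    [0,0,0,0,-0.13,0,0.05],
    [0,0,0,0,-0.13,0,0.05],
    [0,0,0,0,-0.13,0,0.05],
    [0,0,0,0,-0.13,0,0.05],
    [0,0,0,0,-0.13,0,0.05],
    [0,0,0,0,-0.13,0,0.05],
    [0,0,0,0,-0.13,0,0.05],
    [0,0,0,0,-0.13,0,0.05],
    [0,0,0,0,-0.08,0,0.05],
  ],
)

```text
clock: 20.0
position: [479.5, 114.2, 183.7]
ee_rot: [-0.423, 0.57, -0.566, 0.42]
contact_force: [0.5, -0.4, 1.6]
gripper_width: 50.3
```

```bash
python3 go.py 492.5 162 100 255.5; python3 - <<'E'
from h import *
for n in("top","scene"):
    d=get_image(n); cv2.imwrite(f"pics/{n}3.png",cv2.resize(d["color"],(800,600),interpolation=cv2.INTER_CUBIC)[...,::-1])
d=get_image("top");cv2.imwrite("pics/t3c.png",cv2.resize(d["color"][70:300,230:420],None,fx=2.6,fy=2.6,interpolation=cv2.INTER_CUBIC)[...,::-1])
E
```

```text
t 20.0 pos [479.5 114.2 183.7] yaw -106.8 w 50.3 F [ 0.5 -0.4  1.6] q [ 0.56  0.21 -0.37 -0.01 -1.    0.72]
now-frame shift [-49.5  83.6  -0.8] after-turn shift [-49.5  83.7   0.6] rotvec [ 0.007 -0.04   0.001]
```

View pics/t3c.png

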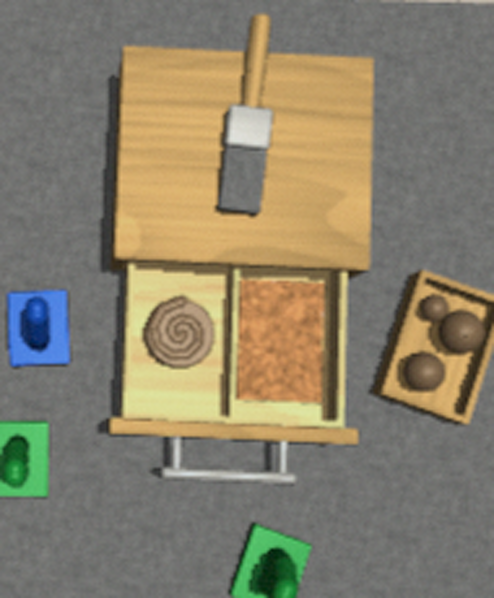

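```bash
python3 - <<'E'
from h import *
d=get_image("top"); w=ray(d,np.array([(240,278),(327,282),(324,404),(235,399)])/2.6+[230,70],27); print(w.round(1).tolist(),w.mean(0))
hsv=cv2.cvtColor(d["color"],cv2.COLOR_RGB2HSV).astype(int); im=d["color"].astype(int)
m=np.zeros(hsv.shape[:2],bool); m[165:235,315:365]=((hsv[...,1]>130)&(im[...,1]<0.72*im[...,0]))[165:235,315:365]
m=cv2.morphologyEx(m.astype(np.uint8),cv2.MORPH_CLOSE,np.ones((3,3)))
print(m.sum(),rect(ray(d,pts(m),27)))
w=ray(d,np.array([(162,472),(295,478)])/2.6+[230,70],47); print("bar",w.round(1),w.mean(0))
E
```

```text
[[598.0, -180.2], [596.0, -266.9], [475.0, -263.8], [478.0, -176.0]] [ 536.73827821 -221.69118673]
1397 (array([ 538.1, -219.8]), array([ 81.8, 116.5]), 88.3)
bar [[ 406.5 -103. ]
 [ 403.4 -230.7]] [ 404.9951763  -166.85311754]
```

>>> play_rows(
  series=[
    [-0.02,0.01,0,0,-0.02,0,0.05],
    [-0.02,0.015,0,0,-0.01,0,0.05],
    [-0.006,0.015,0,0,0,0,0.05],
    [0,0.015,0,0,0,0,0.05],
    [0,0.01,0,0,0,0,0.05],
    [0,0,0,0,0,0,0.05],
    [0,0,0,0,0,0,0.05],
  ],
)

```text
clock: 20.9
position: [494.3, 163.8, 114.7]
ee_rot: [-0.429, 0.565, -0.562, 0.427]
contact_force: [-0.1, -0.3, -0.3]
gripper_width: 50.0
```

```bash
python3 go.py 492.5 162 3 255.5
```

```text
t 20.9 pos [494.3 163.8 114.7] yaw -105.6 w 50.0 F [-0.1 -0.3 -0.3] q [ 0.63  0.33 -0.4  -0.01 -0.84  0.67]
now-frame shift [  2.3 111.7  -0.7] after-turn shift [  2.2 111.7  -1.3] rotvec [ 0.005 -0.019 -0.001]
```

>>> play_rows(
  series=[
    [0.001,0.015,0,0,-0.01,0,0.05],
    [0.001,0.02,0,0,0,0,0.05],
    [0,0.02,0,0,0,0,0.05],
    [0,0.015,0,0,0,0,0.05],
    [0,0.005,0,0,0,0,0.05],
    [0,0,0,0,0,0,0.05],
    [0,0,0,0,0,0,0.05],
  ],
)

```text
clock: 21.6
position: [498.6, 164.6, 43.6]
ee_rot: [-0.426, 0.562, -0.56, 0.434]
contact_force: [0.0, 0.4, 0.5]
gripper_width: 49.9
```

```bash
python3 go.py 492.5 162 4 255.5
```

```text
t 21.6 pos [498.6 164.6  43.6] yaw -105.0 w 49.9 F [0.  0.4 0.5] q [ 0.63  0.43 -0.47 -0.   -0.66  0.69]
now-frame shift [ 4.5 39.5 -5.4] after-turn shift [ 4.1 39.6 -5.2] rotvec [-0.005 -0.009 -0.01 ]
```

>>> play_rows(
  series=[
    [0.002,0.01,-0.002,0,0,-0.01,0.05],
    [0.002,0.01,-0.002,0,0,0,0.05],
    [0,0.008,-0.001,0,0,0,0.05],
    [0,0.002,0,0,0,0,0.05],
    [0,0,0,0,0,0,0.05],
    [0,0,0,0,0,0,0.05],
  ],
)

```text
clock: 22.2
position: [493.4, 162.6, 12.7]
ee_rot: [0.428, -0.56, 0.563, -0.433]
contact_force: [0.4, -0.1, 0.7]
gripper_width: 50.2
```

```bash
python3 go.py 492.5 162 4 255.5
```

```text
t 22.2 pos [493.4 162.6  12.7] yaw -105.0 w 50.2 F [ 0.4 -0.1  0.7] q [ 0.63  0.48 -0.51  0.01 -0.57  0.67]
now-frame shift [ 0.9  8.7 -0.8] after-turn shift [ 0.8  8.7 -0.7] rotvec [-0.007 -0.009 -0.002]
```

>>> play_rows(
  series=[
    [0,0.005,0,0,0,0,0.05],
    [0,0.002,0,0,0,0,0.05],
    [0,0,0,0,0,0,0.01],
    [0,0,0,0,0,0,0.01],
    [0,0,0,0,0,0,0.01],
    [0,0,0,0,0,0,0.01],
    [0,0,0,0,0,0,0.01],
  ],
)

```text
clock: 22.9
position: [493.9, 162.9, 5.9]
ee_rot: [0.428, -0.56, 0.563, -0.433]
contact_force: [1.0, 0.5, -0.4]
gripper_width: 21.9
```

```bash
python3 go.py 525 -220.5 170 268.6
```

```text
t 22.9 pos [493.9 162.9   5.9] yaw -105.0 w 21.9 F [ 1.   0.5 -0.4] q [ 0.63  0.49 -0.52  0.01 -0.56  0.67]
now-frame shift [ 361.7 -164.3  130.7] after-turn shift [ 382.5 -164.1   40.4] rotvec [-0.008 -0.238 -0.002]
```

>>> play_rows(
  series=[
    [0,-0.008,0,0,0,0,0.01],
    [0,-0.015,0,0,0,0,0.01],
    [0,-0.02,0,0,0,0,0.01],
    [0,0,0,0,0,0,0.01],
    [0,0,0,0,0,0,0.01],
  ],
)

```text
clock: 23.4
position: [492.3, 162.2, 50.0]
ee_rot: [0.428, -0.56, 0.563, -0.432]
contact_force: [-0.4, 0.4, -2.8]
gripper_width: 21.8
```

```bash
python3 go.py 525 -220.5 170 268.6; python3 - <<'E'
from h import *
d=get_image("scene"); cv2.imwrite("pics/s4.png",cv2.resize(d["color"][120:240,220:360],None,fx=4,fy=4,interpolation=cv2.INTER_CUBIC)[...,::-1])
E
```

```text
t 23.4 pos [492.3 162.2  50. ] yaw -105.1 w 21.8 F [-0.4  0.4 -2.8] q [ 0.63  0.42 -0.48  0.01 -0.67  0.67]
now-frame shift [ 360.8 -119.8  131.8] after-turn shift [ 381.8 -120.    42.1] rotvec [-0.006 -0.239 -0.001]
```

View pics/s4.png

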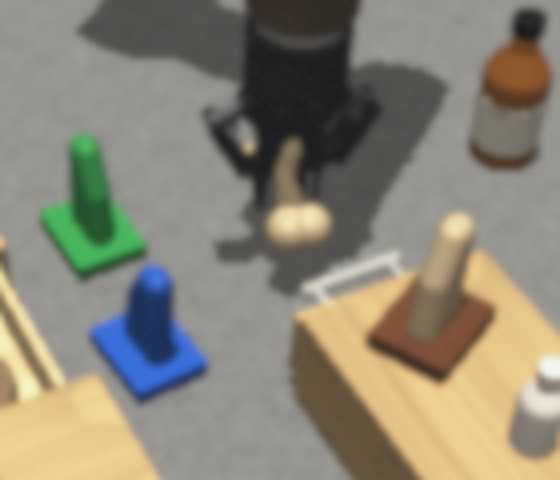

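>>> play_rows(
  series=[
    [0,-0.02,0,0,0,0,0.01],
    [0,-0.025,0,0,0,0,0.01],
    [0,-0.025,0,0,0,0,0.01],
    [0,-0.02,0,0,-0.06,0,0.01],
    [0,-0.01,0,0,-0.07,0,0.01],
    [0,0,0,0,-0.06,0,0.01],
    [0.01,0,0,0,-0.04,0,0.01],
    [0.02,0,0.003,0,0,0,0.01],
    [0.03,0,0.003,0,0,0,0.01],
    [0.03,0,0.003,0,0,0,0.01],
  ],
)

```text
clock: 24.45
position: [493.8, 70.3, 144.3]
ee_rot: [-0.5, 0.505, -0.504, 0.491]
contact_force: [0.8, -0.6, -1.6]
gripper_width: 22.2
```

```bash
python3 go.py 525 -220.5 150 268.6
```

```text
t 24.45 pos [493.8  70.3 144.3] yaw -91.1 w 22.2 F [ 0.8 -0.6 -1.6] q [ 0.47  0.26 -0.41  0.   -0.91  1.08]
now-frame shift [290.2  -3.6  36.7] after-turn shift [289.9  -5.7  38.3] rotvec [0.01  0.005 0.008]
```

>>> play_rows(
  series=[
    [0.03,-0.001,0.004,0,0,0,0.01],
    [0.03,-0.001,0.004,0,0,0,0.01],
    [0.03,-0.001,0.004,0,0,0,0.01],
    [0.03,-0.001,0.004,0,0,0,0.01],
    [0.03,-0.001,0.004,0,0,0,0.01],
    [0.03,-0.001,0.004,0,0,0,0.01],
    [0.03,0,0.004,0,0,0,0.01],
    [0.02,0,0.004,0,0,0,0.01],
    [0.01,0,0.002,0,0,0,0.01],
    [0,0,0,0,0,0,0.01],
  ],
)

```text
clock: 25.45
position: [517.1, -182.8, 140.4]
ee_rot: [-0.504, 0.512, -0.5, 0.484]
contact_force: [-0.8, 0.1, -1.7]
gripper_width: 22.0
```

```bash
python3 go.py 525 -220.5 110 268.6
```

```text
t 25.45 pos [ 517.1 -182.8  140.4] yaw -91.4 w 22.0 F [-0.8  0.1 -1.7] q [-0.04  0.35 -0.29  0.01 -0.96  1.58]
now-frame shift [37.2 30.5  9.7] after-turn shift [37.5 30.4  8.8] rotvec [ 0.031 -0.     0.009]
```

>>> play_rows(
  series=[
    [0.012,0,0.003,0.012,0,0,0.01],
    [0.012,0,0.003,0.012,0,0.004,0.01],
    [0.01,0,0.002,0.006,0,0.004,0.01],
    [0.002,0,0,0,0,0,0.01],
    [0,0.01,0,0,0,0,0.01],
    [0,0.012,0,0,0,0,0.01],
    [0,0.006,0,0,0,0,0.01],
    [0,0,0,0,0,0,0.01],
    [0,0,0,0,0,0,0.01],
  ],
)

```text
clock: 26.35
position: [523.7, -218.5, 108.2]
ee_rot: [-0.495, 0.506, -0.504, 0.494]
contact_force: [0.2, 0.6, -2.2]
gripper_width: 22.0
```

```bash
python3 go.py 525 -220.5 33 268.6
```

```text
t 26.35 pos [ 523.7 -218.5  108.2] yaw -91.2 w 22.0 F [ 0.2  0.6 -2.2] q [-0.11  0.41 -0.3  -0.   -0.87  1.66]
now-frame shift [ 2.1 75.2  1.6] after-turn shift [ 2.  75.2  1.4] rotvec [ 0.003  0.004 -0.001]
```

```bash
python3 - <<'E'
from h import *
d=get_image("scene"); cv2.imwrite("pics/s5.png",cv2.resize(d["color"][140:300,130:300],None,fx=3.5,fy=3.5,interpolation=cv2.INTER_CUBIC)[...,::-1])
E
```

```text
(no output)
```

View pics/s5.png

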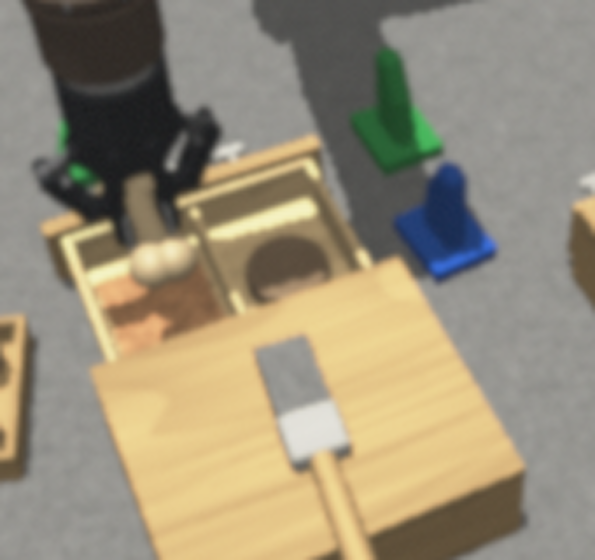

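>>> play_rows(
  series=[
    [0.001,0.01,0,0,0,0,0.01],
    [0.001,0.012,0,0,0,0,0.01],
    [0,0.012,0,0,0,0,0.01],
    [0,0.012,0,0,0,0,0.01],
    [0,0.006,0,0,0,0,0.01],
    [0,0,0,0,0,0,0.01],
    [0,0,0,0,0,0,0.01],
  ],
)

```text
clock: 27.1
position: [523.4, -220.4, 51.1]
ee_rot: [-0.495, 0.506, -0.504, 0.494]
contact_force: [-0.2, 0.2, -1.5]
gripper_width: 21.6
```

```bash
python3 go.py 525 -220.5 33 268.6
```

```text
t 27.1 pos [ 523.4 -220.4   51.1] yaw -91.2 w 21.6 F [-0.2  0.2 -1.5] q [-0.11  0.48 -0.35 -0.   -0.74  1.67]
now-frame shift [ 0.1 18.1  1.6] after-turn shift [ 0.1 18.1  1.6] rotvec [ 0.004  0.004 -0.001]
```

>>> play_rows(
  series=[
    [0,0.005,0,0,0,0,0.01],
    [0,0.005,0,0,0,0,0.01],
    [0,0.003,0,0,0,0,0.01],
    [0,0.002,0,0,0,0,0.01],
    [0,0,0,0,0,0,0.01],
  ],
)

```text
clock: 27.6
position: [524.4, -220.6, 36.0]
ee_rot: [-0.495, 0.505, -0.505, 0.495]
contact_force: [-0.1, -0.4, -1.1]
gripper_width: 22.0
```

```bash
python3 go.py 525 -220.5 33 268.6
```

```text
t 27.6 pos [ 524.4 -220.6   36. ] yaw -91.2 w 22.0 F [-0.1 -0.4 -1.1] q [-0.11  0.5  -0.36 -0.   -0.71  1.67]
now-frame shift [-0.1  3.   0.6] after-turn shift [-0.1  3.   0.6] rotvec [ 0.001  0.004 -0.001]
```

>>> play_rows(
  series=[
    [0,0.002,0,0,0,0,0.01],
    [0,0.002,0,0,0,0,0.01],
    [0,0.001,0,0,0,0,0.01],
  ],
)

```text
clock: 27.9
position: [525.9, -220.7, 32.8]
ee_rot: [0.495, -0.504, 0.505, -0.496]
contact_force: [-0.7, 2.3, 6.8]
gripper_width: 21.9
```

```bash
python3 go.py 525 -220.5 33 268.6
```

```text
t 27.9 pos [ 525.9 -220.7   32.8] yaw -91.1 w 21.9 F [-0.7  2.3  6.8] q [-0.11  0.51 -0.36 -0.   -0.7   1.67]
now-frame shift [-0.2 -0.3 -0.9] after-turn shift [-0.2 -0.2 -0.9] rotvec [-0.002  0.005 -0.   ]
```

>>> play_rows(
  series=[
    [0,0,0,0,0,0,0.03],
    [0,0,0,0,0,0,0.042],
    [0,0,0,0,0,0,0.042],
    [0,0,0,0,0,0,0.042],
    [0,-0.01,0,0,0,0,0.042],
    [0,-0.02,0,0,0,0,0.042],
    [0,-0.025,0,0,0,0,0.042],
    [0,-0.03,0,0,0,0,0.042],
    [0,-0.03,0,0,0,0,0.042],
    [0,-0.03,0,0,0,0,0.042],
  ],
)

```text
clock: 28.9
position: [523.1, -220.6, 181.6]
ee_rot: [-0.496, 0.506, -0.503, 0.494]
contact_force: [0.2, -0.5, -0.5]
gripper_width: 42.1
```

>>> play_rows(
  series=[
    [0,0,0.02,0,0,0,0.042],
    [0,-0.01,0.035,0,0,0,0.042],
    [0.01,0,0.035,0,0,0,0.042],
    [0.03,0,0.02,0,0,0,0.042],
    [0.035,0,0.01,0,0,0,0.042],
    [0.035,0,0,0,0,0,0.042],
    [0.035,0,0,0,0,0,0.042],
    [0.035,0,0,0,0,0,0.042],
    [0.02,0,0,0,0,0,0.042],
    [0,0,0,0,0,0,0.042],
  ],
)

```text
clock: 29.9
position: [646.0, -430.3, 207.8]
ee_rot: [0.494, -0.5, 0.508, -0.498]
contact_force: [-0.3, 1.1, -0.6]
gripper_width: 42.1
```

```bash
python3 go.py 525 -220.5 33 268.6; python3 - <<'E'
from h import *
d=get_image("top"); im=d["color"]
cv2.imwrite("pics/t6.png",cv2.resize(im[70:300,140:420],None,fx=2.6,fy=2.6,interpolation=cv2.INTER_CUBIC)[...,::-1])
hsv=cv2.cvtColor(im,cv2.COLOR_RGB2HSV).astype(int)
w=ray(d,np.array([(162,472),(295,478)])/2.6+[230,70],47)
E
```

```text
t 29.9 pos [ 646.  -430.3  207.8] yaw -90.9 w 42.1 F [-0.3  1.1 -0.6] q [-0.38  0.66  0.42 -0.   -1.32  1.94]
now-frame shift [-208.6  172.6 -126.2] after-turn shift [-206.8  174.8 -126.1] rotvec [-0.012  0.01   0.003]
```

View pics/t6.png

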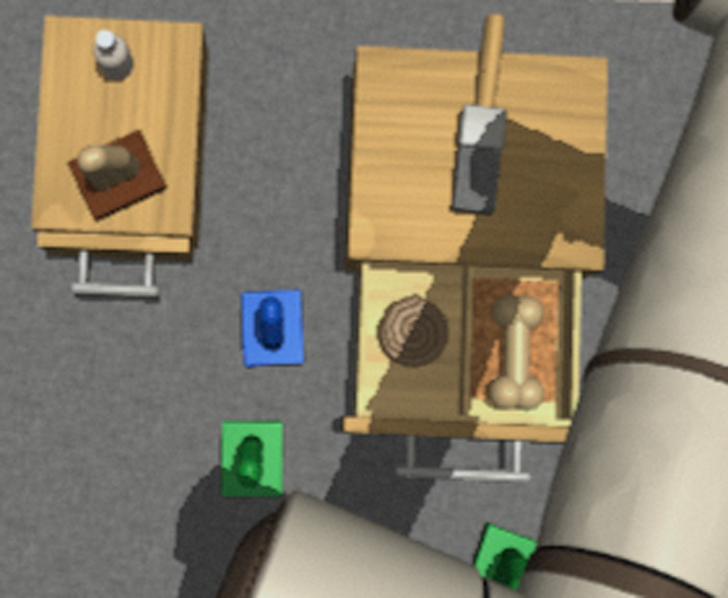

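```bash
python3 - <<'E'
from h import *
d=get_image("top"); a=cv2.imread("pics/top0.png")[...,::-1].astype(float); b=d["color"].astype(float)
c3=cv2.imread("pics/top3.png"); 
def bar(im,cols,r0,r1):
    out=[]
    for c in cols:
        g=im[r0:r1,c].mean(1); w=np.clip(g-140,0,None)
        if w.sum()>20: out.append((c,(w*np.arange(r0,r1)).sum()/w.sum()))
    return np.array(out)
A=bar(a,range(312,343),187,200); B=bar(b,range(319,337),247,258)
wa,wb=ray(d,A,47),ray(d,B,47); print(len(A),len(B))
n=np.array([np.cos(np.radians(-1.3)),np.sin(np.radians(-1.3))])
print("travel",np.median(wa@n)-np.median(wb@n), (wa@n).std(),(wb@n).std())
E
```

```text
31 18
travel 148.24934673287885 1.3952023197522871 0.16762827309711043
```

```bash
python3 -c "
from bench import *
s=read_state(); print(s['clock'],abs(s['joint_vel']).max()); print(job_done())"
```

```text
30.0 0.02754129915514416
the job is handed in; nothing more can be done
None
```

I handed the job in at 30.0 s of robot time, well inside the 72 s limit. `job_done` gives no verdict, so what follows rests on my own checks.

**What I did**
- **Tooth stand:** I lifted it by the tooth and set it down on the front of the small unit's top. I opened the gripper only once the force reading showed the top was carrying its weight.
- **Wide drawer:** I gripped the bar and pulled until the drawer no longer gave way.
- **Bone:** I picked it up by the shaft and laid it lengthwise on the cork liner in the right-hand bay. I then let go and moved the arm clear.

**Last checks**
- **Drawer travel:** the last two camera pictures put the handle's travel at about 148 mm, and the arm's own reading gave about 148.4 mm. The step needs 144 mm and the stop is at 149.6 mm.
- **Bone:** in the last top view it lies along the liner, about 11 mm towards the drawer front from the liner's middle and centred sideways.
- **Tooth stand:** it is on the small unit in the last top view. I judged it upright from the scene view taken after I released it.
- **Other things:** in the last top view the ammonite is in its bay, the small drawer is shut, and the glue bottle and brush look unmoved. I did not look at the amber bottle or the tray of rocks again at the end, but the arm never worked close to either.

**One disagreement:** before I gripped the handle, the top and scene cameras differed by about 5 mm on its position (552 against 557 mm). I aimed between the two and the grip held.

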